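Fold down the shed hook and hang up the padlock

ROBOT

A 6-joint arm with a two-finger parallel gripper is mounted at the origin on the work surface. World frame = base frame: x ahead of the robot, y to its left, z up, the work surface at z = 0. Lengths are in m, angles in rad, forces in N, time in s.
With the tool pointing down it reaches from about 0.2 to 0.875 m from the base axis. Payload 3.4 kg.
Tool frame: the origin (TCP) lies on the front face of the gripper's body, between the roots of the fingers; the fingertips stand robot.finger_overhang ahead of it and the grasp point (between the pads) lies 78 mm ahead of it (robot.finger_overhang is the distance from the TCP to the fingertips, in m); z points along the fingers, y is the line along which they close (so a half turn about z gives the same grasp; the last joint's range is limited). The gripper opens to 94 mm and grips with 3 to 60 N. Pads are 16 mm wide; open, the fingers measure 119 mm over their backs; the gripper's body (75 mm by 177 mm) begins 78 mm behind the grasp point.
Start: joints at [1.206, 0.276, 1.505, -0, 1.361, -0.121], TCP at [0.139, 0.558, 0.303] pointing down, gripper open.
Joint ranges: [-2.89, 2.89], [-0.75, 2.08], [0.22, 2.7], [-1.18, 4.32], [0.11, 2.71], [-2.7, 2.7]. Speed limits (rad/s): [2.57, 2.57, 3.14, 3.14, 3.14, 3.14].

INTERFACE

Orientations are given as a rotation vector (axis times angle).
In Python, from station import monitor, imaging, robot gives the robot as it stands.
- The arm moves only by the tool servo_tool, never from a script. Its argument "rows" is a list that holds one entry, the list of rows, each a list of 7 numbers: the shift along the tool's x, y, z in m, then the turn, a rotation vector about the tool's x, y, z in degrees, then the opening, from -1 (shut) to 1 (fully open). In form: [[[tx, ty, tz, wx, wy, wz, claw], ...]]. A call has 1 to 10 rows; each row is the pose to reach, as a shift and turn from the pose commanded when the call began, along the tool's axes at that moment; what a row does not reach only later rows make up. A row lasts 1/10 s, in which the tool goes at most 50 mm and 8.59 degrees, less where a joint would pass 70% of its speed; a pose out of reach is approached as far as the arm can. A call with a gripper value outside its range is refused whole. The fingers move at their own pace and stop on an object; "newtons" is the grip in N (left out, the last holds). Time passes only in rows, so rows that repeat a pose let the fingers close. It gives the time, the measured TCP pose, the force, the opening and the grip force at its end, in the units of the state.
- monitor.read_state(): the state, without advancing time (a new reading comes with each control period).
- imaging.get_image(name): name is "scene" or "top"; returns a dict with "img" (384x512x3 uint8, blue, green, red), "fx", "fy", "cx", "cy" (pixels), "T" (4x4, takes a point from camera to world coordinates). Camera axes: x right, y down, z forward; pixel columns grow to the right and rows downward; lengths in m; the calibration is good to about 2 mm. A picture is of the moment at which its call begins. There is no depth.
- robot.job_done(): hands the job in; it is judged then, once.
The state is a dict: "time": time; "q": joint angles; "joint_vel": joint speeds; "tau": joint torques, N m; "tool_pos": TCP position; "tool_rot": TCP orientation; "force": force on the tool from outside, world axes, zero at the start; "ft_torque": the same for the moment, N m; "opening": opening from 0.0 (shut) to 1.0 (fully open); "finger_force": force on a finger pad.
Only numpy, scipy, OpenCV 4.12 (cv2) and the standard library are available. Lean on these libraries where they do the work, as an engineer would, in place of code of your own. Each camera call takes 0.05 s, during which the arm holds its last target. There are 200 camera calls.

TASK

Fold the steel hook on the pine rail down all the way to its stop, without forcing it, then hang the padlock on it by its shackle, behind the turned-up end. Lower the padlock gently until the hook has its weight before you let go, leave it hanging straight down with no more than a slight sway, and leave the other things on the shelf where they are.

Things in the scene. Friction and masses are not known exactly. Their poses are not given: they have to be found in the camera images.
- rail: Fixed pine hook rail on the shelf: a board 300 mm wide (y), 22 mm thick, 120 to 235 mm above the shelf, on two 38 mm posts with feet behind. Origin: on the board's front face, mid-width, at shelf level; z up; the front, with the hook, faces -x (about the robot's right-hand side). The hook's wall plate (50 by 80 mm, 4 mm thick) and two ears beside the hinge pin belong to it.
- hook (a joint): Folding angle of the hook, rad: 0 = folded up against the board, grows as the free end comes outward (rail's -x) and down; solid stop at 1.5, the arm then nearly level, its outer end 8 mm higher than the pin. Stiff hinge (friction 0.2 N m, some 2 N at the arm's end; no spring): it stays where it is left. Starts within 0.25 of folded.
- hook_pin (a point): Hinge pin, level, 18 mm before the board, 180 mm above the shelf. Axes turn with the arm: z from pin out along the arm, x the way the lip points, y along the pin. Arm: 12 mm round bar, on z to the bend at 115 mm (centre lines) save a V dip, the seat, from z = 60 to 96, 10 mm deep (to -x) at 78; then a 30 mm lip to +x. Folded, the lip points back over the board, 60 mm above it, free air behind.
- hook_lip (a point): Centre of the round end of the lip (6 mm radius): at x = 30 mm, z = 115 mm in the axes of hook_pin.
- lock: Closed steel padlock, loose, 0.4 to 0.7 kg, lying flat. Body 58 mm (x) by 66 mm wide (y) by 30 mm thick (z). From its +x end, at mid-thickness, a rigid U shackle of 10 mm rod: straight legs 34 mm clear apart, half-round crown, 62 mm clear from body to inside of crown; 130 mm overall. Origin: under the middle of the body; x towards the crown. Centre of mass 3 to 12 mm from there to +x.
- lock_crown (a point): Centre of the rod at the top of the shackle's crown, 96 mm along x from the lock's origin and 15 mm above its lower face.
- electrical_box: Bystander: grey electrical box, loose, 106 by 106 mm, 52 mm high, with a short spout on one side. Origin: centre of its underside. It and the padlock lie to the right of the hook, one near and one far; which is which varies.
- green_bin: Bystander: open green plastic bin with chrome crank bolts in it, loose, 160 mm (x) by 104 mm (y), 75 mm high. Origin: centre of its underside.
- dispenser: Bystander: red plastic push-button fastener dispenser, loose, 118 mm (x) by 76 mm (y), 119 mm high. Origin: under it, near the middle.
- pipe_wrench: Bystander: steel pipe wrench lying flat, loose, 234 mm long (x) and up to 45 mm wide, 22 mm high. Origin: underside, near the middle.
Not all that is in view belongs to the job. Leave any pink look-alike of the lock alone.

How it is judged:
On the way, in this order (a step that is already met when the one before it is completed fails the run):
1. the hook is folded down to its stop (within 0.07 rad) (value of joint hook above 1.43 rad), for 0.2 s.
2. the shackle's crown lies on the hook's arm, between hinge and lip, and the hook bears on it (over 1 N) while the fingers still hold the padlock (z of lock_crown in the frame of hook_pin between 0.015 and 0.113 m and x of lock_crown in the frame of hook_pin between -0.004 and 0.024 m and y of lock_crown in the frame of hook_pin between -0.02 and 0.02 m and contact force between lock and rail above 1 N and contact force between the fingers and lock above 1 N and linear speed of lock below 0.1 m/s), for 0.1 s.
At the end, for the whole second after the job is handed in: The hook is at its stop (within 0.07 rad); the padlock hangs from it by the shackle, crown resting on the arm between the hinge and the lip, body straight down (shackle's long axis within 0.4 rad of vertical), let go and no longer swinging (at most a slight sway: under 0.1 m/s and 1.2 rad/s) (value of joint hook above 1.43 rad and z of lock_crown in the frame of hook_pin between 0.015 and 0.113 m and x of lock_crown in the frame of hook_pin between -0.004 and 0.024 m and y of lock_crown in the frame of hook_pin between -0.02 and 0.02 m and contact force between lock and rail above 1.5 N and angle between lock's own x axis and vertical below 0.4 rad and linear speed of lock below 0.1 m/s and angular speed of lock below 1.2 rad/s); the robot touches nothing.
It fails at once if the hook or rail is pushed with more than 45 N by the fingers (contact force between the fingers and rail above 45 N).
It fails at once if the padlock, in the fingers, is pressed on the hook or rail with more than 45 N (contact force between lock and rail above 45 N and contact force between the fingers and lock above 1 N).
It fails at once if the electrical box, bin, dispenser or wrench is moved more than 30 mm (distance of any of electrical_box, green_bin, dispenser, pipe_wrench from where it was at the start of the episode above 0.03 m).
It also fails if it takes over 69 s, if anything falls off the work surface, if the arm or the gripper's body presses on something with over 40 N, if the wrist force passes 120 N, or if a joint passes its speed limit or range.

## Working session

There is one attempt and no reset: what is moved stays moved. The work goes in short steps, Python scripts to look and compute and a tool call to move; the robot and the scene stay as the last step left them, time stands still between calls to the robot, and variables do not carry over. Pictures are saved under pics/ and viewed, at most 13 in all, crops included, and the job is handed in when it is done.

Besides the shell and the picture viewer there is one more tool, called after "Request:" as name([rows], argument=value, ...), one row to a line, values as JSON. servo_tool: Moves the arm, as the interface text tells. Its arguments: {"type":"object","properties":{"rows":{"type":"array"},"newtons":{"type":"number"}},"required":["rows"]}

```bash
mkdir -p pics; ls
python3 - <<'E'
from station import monitor, imaging, robot
import cv2,pickle
s=monitor.read_state();print(s, robot.finger_overhang)
for n in("scene","top"):
    d=imaging.get_image(n);pickle.dump(d,open(f"{n}0.pkl","wb"));cv2.imwrite(f"pics/{n}0.png",d["img"])
    print(n,d["fx"],d["fy"],d["cx"],d["cy"],d["T"].round(3).tolist() if hasattr(d["T"],"round") else d["T"])
E
```

```text
pics
{'time': 0.0, 'q': array([ 1.20599036e+00,  2.76543351e-01,  1.50609727e+00, -1.79343354e-05,
        1.36070816e+00, -1.21009183e-01]), 'joint_vel': array([ 0.00105937, -0.00195182,  0.00098073,  0.00019831,  0.00050488,
       -0.00014874]), 'tau': array([-5.65393420e-04, -4.04583657e+01, -2.37219411e+01,  7.01979571e-02,
        3.46222334e-02, -1.48540162e-04]), 'tool_pos': array([0.13867221, 0.55762134, 0.30184834]), 'tool_rot': array([-3.81952102e-01, -3.11787795e+00,  2.68382284e-03]), 'force': array([ 0.00157481,  0.23382217, -0.97803456]), 'ft_torque': array([-0.04227897,  0.03615557,  0.02793707]), 'finger_force': 0.0, 'opening': 0.9998911001101296} 0.0972
scene 402.5879404395531 402.5879404395531 248.67823978638842 185.21262934951804 [[-0.836, 0.384, -0.393, 0.944], [0.549, 0.577, -0.604, 0.528], [-0.006, -0.721, -0.693, 0.955], [0.0, 0.0, 0.0, 1.0]]
top 441.9982795609892 441.9982795609892 255.6279697294129 192.21003366024254 [[-0.025, -0.997, 0.071, 0.457], [-1.0, 0.027, 0.014, -0.124], [-0.016, -0.071, -0.997, 1.311], [0.0, 0.0, 0.0, 1.0]]
```

View pics/scene0.png

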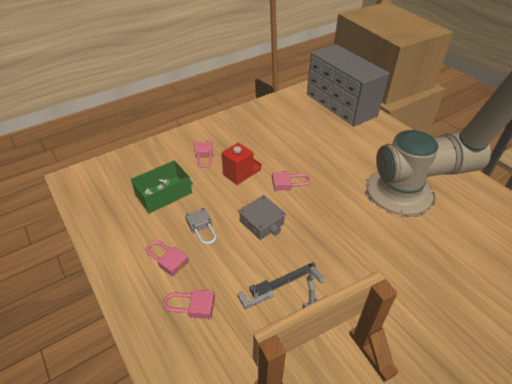

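View pics/top0.png

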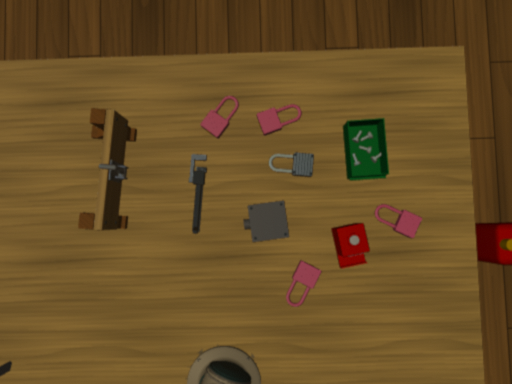

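The scene view shows the steel lock at (202,225) and the hook by the rail at (312,290). The top view shows the rail at (113,170), the lock at (292,164) with its shackle towards the rail, the box at (268,221), and the wrench at (198,195). Next I'll zoom in.

Run:
```python
import cv2,pickle,numpy as np
t=pickle.load(open("top0.pkl","rb"))["img"];s=pickle.load(open("scene0.pkl","rb"))["img"]
z=lambda im,x,y,w,h,k:cv2.resize(im[y:y+h,x:x+w],None,fx=k,fy=k,interpolation=cv2.INTER_CUBIC)
a=z(t,75,100,80,140,4)
b=z(s,230,250,170,130,2.5) 
c=z(t,260,140,60,45,7)
im=np.zeros((600,800,3),np.uint8);im[:560,:320]=a;im[:325,325:750]=b
c=c[:270,:420];im[328:328+c.shape[0],325:325+c.shape[1]]=c
cv2.imwrite("pics/zoom.png",np.clip(im*1.6,0,255).astype(np.uint8))
```

```text
(no output)
```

View pics/zoom.png

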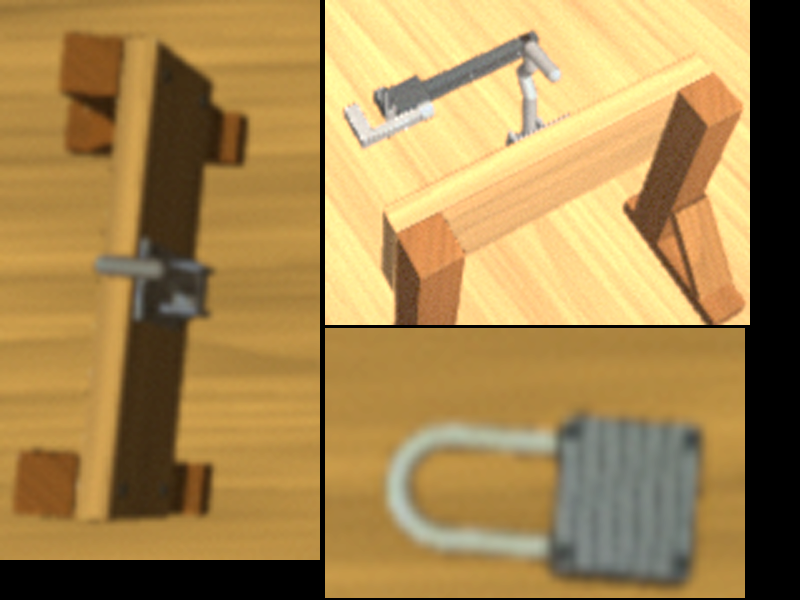

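```bash
cat > h.py <<'E'
import numpy as np,pickle,cv2
def ray(d,u,v):
    T=np.array(d["T"]);r=T[:3,:3]@[(u-d["cx"])/d["fx"],(v-d["cy"])/d["fy"],1];return T[:3,3],r/np.linalg.norm(r)
def plane(d,u,v,z):
    o,r=ray(d,u,v);return o+r*(z-o[2])/r[2]
def tri(d1,p1,d2,p2):
    A=np.zeros((3,3));b=np.zeros(3);L=[ray(d1,*p1),ray(d2,*p2)]
    for o,r in L:
        P=np.eye(3)-np.outer(r,r);A+=P;b+=P@o
    x=np.linalg.solve(A,b);return x,[np.linalg.norm(np.cross(x-o,r)) for o,r in L][0]
def proj(d,p):
    T=np.array(d["T"]);c=T[:3,:3].T@(np.array(p)-T[:3,3]);return np.array([d["fx"]*c[0]/c[2]+d["cx"],d["fy"]*c[1]/c[2]+d["cy"]])
E
python3 - <<'E'
from h import *
np.set_printoptions(precision=4,suppress=True)
t=pickle.load(open("top0.pkl","rb"));s=pickle.load(open("scene0.pkl","rb"))
C=lambda x,y:(75+x/4-.4,100+y/4-.4)
S=lambda x,y:(230+(x-325)/2.5-.3,250+y/2.5-.3)
L=lambda x,y:(260+(x-325)/7-.4,140+(y-328)/7-.4)
F=[plane(t,*C(157,38),.235),plane(t,*C(110,518),.235)];B=[plane(t,*C(125,38),.235),plane(t,*C(78,518),.235)]
print("front",F,np.linalg.norm(F[0]-F[1]),"back",B)
m=(F[0]+F[1]+B[0]+B[1])/4
e=F[0]-F[1];e[2]=0;ydir=e/np.linalg.norm(e); n=np.array([ydir[1],-ydir[0],0]);n*=np.sign(-n[1]) # front normal
m=m+n*.011;print("rail origin",m[:2],"front normal",n,"yaw n",np.arctan2(n[1],n[0]), "pin",m+n*.018)
for nm,a,b in(("lipend",C(102,265),S(554,72)),("bend",C(160,268),S(533,43))):
    x,g=tri(t,a,s,b);print(nm,x,g,"rail: out",(x-m)@n,"along",(x-m)@ydir)
cr=plane(t,*L(393,485),.015);print("crown",cr)
bc=np.mean([plane(t,*L(*p),.030) for p in((558,418),(700,430),(690,580),(553,568))],axis=0)
print("body c",bc,np.linalg.norm((cr-bc)[:2]),"yaw",np.arctan2(*(cr-bc)[[1,0]]))
# colour check
hsv=cv2.cvtColor(t["img"],cv2.COLOR_BGR2HSV);print(np.arctan2(1,1))
for nm,p,z in(("box",(268,221),.052),("wr top",(198,157),.02),("wr bot",(196,232),.02),("bin",(366,149),.075),("disp",(351,244),.119)):print(nm,plane(t,*p,z))
E
```

```text
front [array([0.7499, 0.2377, 0.235 ]), array([0.4532, 0.2673, 0.235 ])] 0.29820770126948387 back [array([0.7505, 0.2577, 0.235 ]), array([0.4536, 0.2869, 0.235 ])]
rail origin [0.6007 0.2514] front normal [-0.0992 -0.9951  0.    ] yaw n -1.6702089229787513 pin [0.5989 0.2335 0.235 ]
lipend [0.5995 0.2469 0.3026] 0.0004165731956611333 rail: out 0.0045970933947694 along -0.0007813105696490347
bend [0.5958 0.2156 0.2995] 0.0014858457382999062 rail: out 0.03615924786955078 along -0.0013246734796973556
crown [ 0.6373 -0.1492  0.015 ]
body c [ 0.6268 -0.2453  0.03  ] 0.09674504290631125 yaw 1.4612194354965897
0.7853981633974483
box [ 0.4635 -0.1401  0.052 ]
wr top [0.6574 0.0608 0.02  ]
wr bot [0.4371 0.0703 0.02  ]
bin [ 0.6584 -0.4208  0.075 ]
disp [ 0.3962 -0.3593  0.119 ]
```

```bash
cat >> h.py <<'E'
from scipy.spatial.transform import Rotation as R
np.set_printoptions(precision=4,suppress=True)
n=np.array([-.0992,-.9951,0]);yd=np.array([.9951,-.0992,0]);O=np.array([.6007,.2514,0]);Z=np.array([0,0,1.])
def rail(out,z,along=0): return O+n*out+yd*along+Z*z
def frame(zax,yax):
    zax=zax/np.linalg.norm(zax);yax=yax-zax*(yax@zax);yax/=np.linalg.norm(yax);return np.c_[np.cross(yax,zax),yax,zax]
def go(pos,M=None):
    from station import monitor
    s=monitor.read_state();Rc=R.from_rotvec(s["tool_rot"])
    t=Rc.inv().apply(np.array(pos)-s["tool_pos"]);w=np.zeros(3) if M is None else (Rc.inv()*R.from_matrix(M)).as_rotvec(degrees=True)
    print("t",s["time"],"shift",t.round(4),"turn",w.round(2),"F",s["force"].round(1),"q",s["q"].round(2))
E
python3 -c "
from h import *
print('tip at .303');go(rail(-.045,.275+.1+.03),frame(-Z,yd))
from station import robot;print([a for a in dir(robot) if a[0]!='_'])"
```

```text
tip at .303
t 0.1 shift [-0.5158 -0.1413 -0.103 ] turn [-0.08  0.06 81.72] F [-0.4  0.4  0.6] q [ 1.21  0.28  1.51  0.    1.36 -0.12]
['MotionError', 'finger_overhang', 'job_done']
```

Request:
servo_tool([
  [[-0.516, -0.141, -0.103, 0, 0, 81.7, -1], [-0.516, -0.141, -0.103, 0, 0, 81.7, -1], [-0.516, -0.141, -0.103, 0, 0, 81.7, -1], [-0.516, -0.141, -0.103, 0, 0, 81.7, -1], [-0.516, -0.141, -0.103, 0, 0, 81.7, -1], [-0.516, -0.141, -0.103, 0, 0, 81.7, -1], [-0.516, -0.141, -0.103, 0, 0, 81.7, -1], [-0.516, -0.141, -0.103, 0, 0, 81.7, -1], [-0.516, -0.141, -0.103, 0, 0, 81.7, -1], [-0.516, -0.141, -0.103, 0, 0, 81.7, -1]],
], newtons=20)

```text
time: 1.1
tool_pos: [0.5686, 0.3167, 0.3971]
tool_rot: [-2.333, -2.103, 0.001]
force: [0.1, 0.9, -0.2]
opening: 0.187
finger_force: 0.0
```

```bash
python3 -c "
from h import *
go(rail(-.04,.275+.097),frame(-Z,yd))"
```

```text
t 1.1 shift [-0.0217  0.0385  0.0251] turn [-0.04  0.   -0.24] F [ 0.1  0.9 -0.2] q [0.4  0.36 1.15 0.   1.63 0.5 ]
```

Request:
servo_tool([
  [[-0.022, 0.0385, 0.025, 0, 0, 0, -1], [-0.022, 0.0385, 0.025, 0, 0, 0, -1], [-0.022, 0.0385, 0.025, 0, 0, 0, -1], [-0.022, 0.0385, 0.025, 0, 0, 0, -1]],
])

```text
time: 1.5
tool_pos: [0.6024, 0.2931, 0.3724]
tool_rot: [-2.327, -2.109, 0.0]
force: [-0.5, -0.1, 0.2]
opening: 0.003
finger_force: 0.0
```

```bash
python3 -c "
from h import *
go(rail(-.01,.372),frame(-Z,yd))
go(rail(.05,.372),frame(-Z,yd))"
```

```text
t 1.5 shift [-0.0317  0.0024  0.0004] turn [-0.05 -0.03  0.08] F [-0.5 -0.1  0.2] q [0.35 0.4  1.15 0.   1.59 0.45]
t 1.5 shift [-0.0917  0.0023  0.0003] turn [-0.05 -0.03  0.08] F [-0.5 -0.1  0.2] q [0.35 0.4  1.15 0.   1.59 0.45]
```

Request:
servo_tool([
  [[-0.02, 0.002, 0, 0, 0, 0, -1], [-0.03, 0.002, 0, 0, 0, 0, -1], [-0.04, 0.002, 0, 0, 0, 0, -1], [-0.05, 0.002, 0, 0, 0, 0, -1], [-0.06, 0.002, 0, 0, 0, 0, -1], [-0.07, 0.002, 0, 0, 0, 0, -1], [-0.08, 0.002, 0, 0, 0, 0, -1], [-0.09, 0.002, 0, 0, 0, 0, -1], [-0.095, 0.002, 0, 0, 0, 0, -1]],
])

```text
time: 2.4
tool_pos: [0.596, 0.1963, 0.3722]
tool_rot: [2.329, 2.107, -0.001]
force: [0.0, 0.9, 0.7]
opening: 0.006
finger_force: 0.5
```

```bash
python3 -c "
from h import *
import cv2
from station import imaging
go(rail(.06,.372),frame(-Z,yd))
d=imaging.get_image('scene');t=imaging.get_image('top')
a=cv2.resize(d['img'][200:350,220:400],None,fx=2.2,fy=2.2);b=cv2.resize(t['img'][110:260,75:200],None,fx=2.2,fy=2.2)
cv2.imwrite('pics/p1.png',np.hstack([a,b]))"
```

```text
t 2.4 shift [-0.0048 -0.0008  0.0002] turn [ 0.01  0.04 -0.02] F [0.  0.9 0.7] q [ 0.21  0.33  1.26 -0.    1.55  0.31]
```

View pics/p1.png

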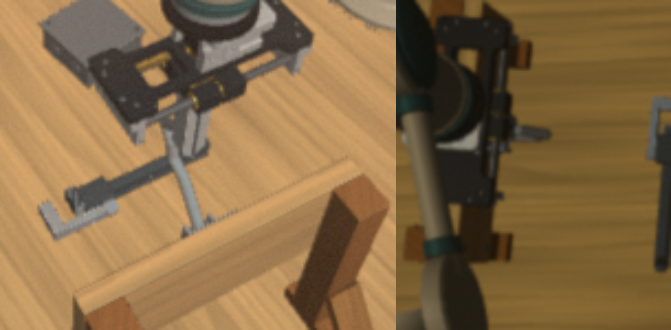

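The hook is out at about 0.7 rad, with its tip near the top-crop pixel (548,133). Next I'll press it down from above, following its arc.

Request:
servo_tool([
  [[0, 0, -0.035, 0, 0, 0, -1], [-0.01, 0, -0.035, 0, 0, 0, -1], [-0.02, 0, -0.035, 0, 0, 0, -1], [-0.025, 0, -0.02, 0, 0, 0, -1], [-0.025, 0, -0.0125, 0, 0, 0, -1], [-0.034, 0, -0.006, 0, 0, 0, -1], [-0.044, 0, 0.0015, 0, 0, 0, -1], [-0.052, 0, 0.01, 0, 0, 0, -1], [-0.059, 0, 0.0195, 0, 0, 0, -1], [-0.066, 0, 0.029, 0, 0, 0, -1]],
])

```text
time: 3.5
tool_pos: [0.5883, 0.1258, 0.3445]
tool_rot: [2.323, 2.101, -0.014]
force: [-4.2, -11.9, 9.8]
opening: 0.002
finger_force: 8.3
```

```bash
python3 -c "
from h import *
import cv2
from station import imaging
go(rail(.121,.340),frame(-Z,yd))
d=imaging.get_image('scene')
cv2.imwrite('pics/p2.png',cv2.resize(d['img'][190:350,210:400],None,fx=3.5,fy=3.5,interpolation=2))"
```

```text
t 3.5 shift [ 0.0052 -0.0001  0.0045] turn [ 0.05  0.75 -0.07] F [ -4.2 -11.9   9.8] q [ 0.1   0.3   1.37 -0.01  1.48  0.2 ]
```

View pics/p2.png

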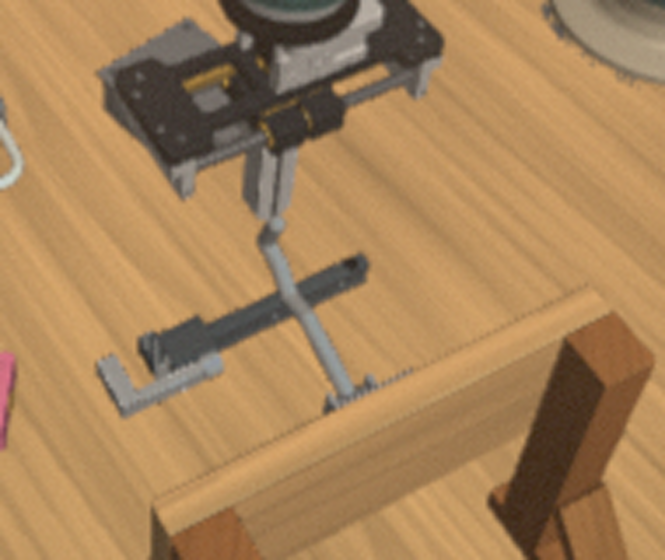

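Request:
servo_tool([
  [[0, 0, -0.025, 0, 0, 0, -1], [0.004, 0, -0.025, 0, 0, 0, -1], [0.004, 0, -0.025, 0, 0, 0, -1], [0.004, 0, -0.005, 0, 0, 0, -1], [0.004, 0, 0.002, 0, 0, 0, -1], [0.003, 0, 0.006, 0, 0, 0, -1], [0.002, 0, 0.01, 0, 0, 0, -1], [0.001, 0, 0.014, 0, 0, 0, -1]],
])

```text
time: 4.35
tool_pos: [0.5894, 0.1329, 0.3291]
tool_rot: [-2.328, -2.109, 0.0]
force: [-0.4, -0.7, 1.6]
opening: 0.005
finger_force: 0.7
```

```bash
python3 -c "
from h import *
go(rail(.12,.224+.097),frame(-Z,yd))"
```

```text
t 4.35 shift [-0.001  -0.0005  0.0081] turn [-0.    0.    0.03] F [-0.4 -0.7  1.6] q [ 0.11  0.31  1.39 -0.    1.44  0.21]
```

Request:
servo_tool([
  [[-0.001, 0, 0.003, 0, 0, 0, -1], [-0.002, 0, 0.006, 0, 0, 0, -1], [-0.003, 0, 0.008, 0, 0, 0, -1], [-0.003, 0, 0.009, 0, 0, 0, -1]],
])

```text
time: 4.75
tool_pos: [0.5894, 0.13, 0.3209]
tool_rot: [2.328, 2.108, 0.002]
force: [-0.8, 0.5, 6.7]
opening: 0.006
finger_force: 3.2
```

Request:
servo_tool([
  [[0, 0, 0.001, 0, 0, 0, -1], [0, 0, 0.002, 0, 0, 0, -1]],
])

```text
time: 4.95
tool_pos: [0.5894, 0.1301, 0.3204]
tool_rot: [2.327, 2.108, 0.004]
force: [-3.2, -1.3, 12.5]
opening: 0.008
finger_force: 6.2
```

```bash
cat >> h.py <<'E'
lx=np.array([.109,.994,0]);ly=np.array([.994,-.109,0])
tz=-Z*np.cos(.349)-lx*np.sin(.349);G=np.array([.6273,-.240,.025]);MG=frame(tz,ly)
E
python3 -c "
from h import *
go(G-tz*.178,MG)
print('grasp TCP',G-tz*.078)"
```

```text
t 4.95 shift [-0.3037  0.0746  0.1282] turn [  0.25 -20.04   0.56] F [-3.2 -1.3 12.5] q [0.1  0.31 1.41 0.   1.42 0.2 ]
grasp TCP [ 0.6302 -0.2135  0.0983]
```

Request:
servo_tool([
  [[0, 0, -0.05, 0, 0, 0, -1], [-0.05, 0.015, -0.05, 0, 0, 0, 1], [-0.304, 0.075, 0.128, 0, -20, 0.6, 1], [-0.304, 0.075, 0.128, 0, -20, 0.6, 1], [-0.304, 0.075, 0.128, 0, -20, 0.6, 1], [-0.304, 0.075, 0.128, 0, -20, 0.6, 1], [-0.304, 0.075, 0.128, 0, -20, 0.6, 1], [-0.304, 0.075, 0.128, 0, -20, 0.6, 1], [-0.304, 0.075, 0.128, 0, -20, 0.6, 1], [-0.304, 0.075, 0.128, 0, -20, 0.6, 1]],
])

```text
time: 5.95
tool_pos: [0.633, -0.1814, 0.188]
tool_rot: [2.152, 1.924, -0.38]
force: [-0.0, 0.6, 0.2]
opening: 0.737
finger_force: 0.0
```

```bash
python3 -c "
from h import *
import cv2
from station import imaging
go(G-tz*.178,MG);go(G-tz*.078,MG)
d=imaging.get_image('scene');t=imaging.get_image('top')
pickle.dump((d,t),open('p3.pkl','wb'))
for th in (1.3,1.4,1.5):
    a=th-.255;p=rail(.018+.1188*np.sin(a),.18+.1188*np.cos(a),-.001);print(th,'lip px scene',proj(d,p),'top',proj(t,p))
a=cv2.resize(d['img'][195:335,150:350],None,fx=2.5,fy=2.5,interpolation=2);b=cv2.resize(t['img'][110:250,90:330],None,fx=2,fy=2,interpolation=2)
im=np.zeros((640,500,3),np.uint8);im[:350,:500]=a;im[355:635,:480]=b;cv2.imwrite('pics/p3.png',im[:600])"
```

```text
t 5.95 shift [ 0.0004  0.0007 -0.0047] turn [-0.15 -0.07 -0.14] F [-0.   0.6  0.2] q [-0.23  0.48  1.53 -0.38  1.12  0.04]
t 5.95 shift [0.0003 0.0009 0.0953] turn [-0.15 -0.07 -0.14] F [-0.   0.6  0.2] q [-0.23  0.48  1.53 -0.38  1.12  0.04]
1.3 lip px scene [287.1667 254.0341] top [156.6412 172.5451]
1.4 lip px scene [285.5793 255.1389] top [159.8475 173.1949]
1.5 lip px scene [284.2704 256.7008] top [162.6072 173.8234]
```

View pics/p3.png

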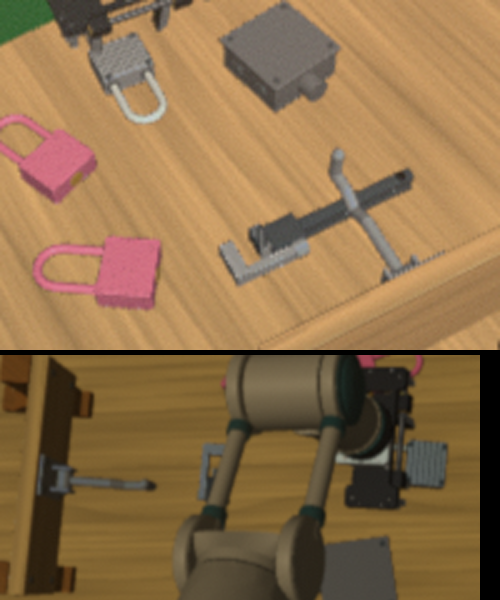

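The hook's lip is at scene pixel ≈(285,257), which agrees with 1.5 rad at the stop. I'll check that the gripper is centred over the lock before descending.

```bash
python3 -c "
from h import *
d,t=pickle.load(open('p3.pkl','rb'))
s0=np.array([.633,-.1814,.188])
print('TCP px top',proj(t,s0),'gripper ends',proj(t,s0+ly*.088),proj(t,s0-ly*.088))
for k in (0,58,-58): pass
print('body corner scene',[proj(d,np.array([.6268,-.2453,.03])+lx*a+ly*b).round(1) for a,b in((.029,.033),(.029,-.033),(-.029,.033),(-.029,-.033))], 'crown',proj(d,[.6373,-.1492,.015]).round(1), 'top body',proj(t,[.6268,-.2453,.03]))"
```

```text
TCP px top [282.9797 153.9816] gripper ends [285.6914 120.211 ] [280.2386 188.1178]
body corner scene [array([191.5, 227.6]), array([211.8, 220. ]), array([184.7, 214.8]), array([204.5, 207.6])] crown [211.  242.7] top body [302.4743 163.9969]
```

Request:
servo_tool([
  [[0, 0.001, 0.03, 0, 0, 0, 1], [0, 0.001, 0.06, 0, 0, 0, 1], [0, 0.001, 0.08, 0, 0, 0, 1], [0, 0.001, 0.093, 0, 0, 0, 1], [0, 0.001, 0.095, 0, 0, 0, 1]],
])

```text
time: 6.55
tool_pos: [0.6315, -0.2111, 0.1008]
tool_rot: [2.147, 1.926, -0.377]
force: [-0.9, -0.1, -0.2]
opening: 1.0
finger_force: 0.0
```

Request:
servo_tool([
  [[0, 0, 0, 0, 0, 0, 0], [0, 0, 0, 0, 0, 0, -0.2], [0, 0, 0, 0, 0, 0, -1], [0, 0, 0, 0, 0, 0, -1], [0, 0, 0, 0, 0, 0, -1], [0, 0, 0, 0, 0, 0, -1], [0, 0, 0, 0, 0, 0, -1]],
], newtons=50)

```text
time: 7.25
tool_pos: [0.6315, -0.2122, 0.1019]
tool_rot: [2.147, 1.924, -0.376]
force: [-0.7, 2.0, 6.0]
opening: 0.699
finger_force: 50.0
```

```bash
cat >> h.py <<'E'
# crown in tool axes, from grasp reading
_P=np.array([.6315,-.2122,.1019]);_R=R.from_rotvec([2.147,1.924,-.376])
CT=_R.inv().apply(np.array([.6373,-.1492,.015])-_P);LXT=_R.inv().apply(np.array([.109,.994,0]))
CT[1]=0;LXT[1]=0
th=np.arctan2(LXT[2],LXT[0])  # lock x dir in tool xz plane
def hangM():
    # lock x -> up, tool y -> yd
    tx=Z*np.cos(th)+ n*np.sin(th)*-1*-1 if False else None
    A=np.c_[[np.cos(th),0,np.sin(th)],[0,1,0],np.cross([np.cos(th),0,np.sin(th)],[0,1,0])]
    B=np.c_[Z,yd,np.cross(Z,yd)];return B@A.T
MH=hangM()
def goc(c): go(np.array(c)-MH@CT,MH)  # put crown at world point c, hanging
E
sed -i '/if False else None/d' h.py
python3 -c "
from h import *
print(CT,LXT,MH);goc(rail(.20,.30));goc(rail(.30,.33))"
```

```text
[0.0892 0.     0.06  ] [ 0.9397  0.     -0.342 ] [[ 0.0339  0.9951  0.0932]
 [ 0.3403 -0.0992  0.9351]
 [ 0.9397  0.     -0.342 ]]
t 7.25 shift [ 0.1141 -0.078  -0.1853] turn [ 0.4  90.01 -0.51] F [-0.7  2.   6. ] q [-0.28  0.57  1.62 -0.43  0.94  0.08]
t 7.25 shift [ 0.0098 -0.0769 -0.1792] turn [ 0.4  90.01 -0.51] F [-0.7  2.   6. ] q [-0.28  0.57  1.62 -0.43  0.94  0.08]
```

Request:
servo_tool([
  [[-0.01, 0, -0.03, 0, 0, 0, -1], [-0.025, 0, -0.07, 0, 0, 0, -1], [-0.04, 0, -0.11, 0, 0, 0, -1], [0, 0, -0.18, 0, 20, 0, -1], [0.01, 0, -0.18, 0, 45, 0, -1], [0.01, 0, -0.18, 0, 45, 0, -1], [0.01, -0.03, -0.18, 0, 45, 0, -1], [0.01, -0.03, -0.18, 0, 45, 0, -1]],
])

```text
time: 8.05
tool_pos: [0.6056, -0.1375, 0.2664]
tool_rot: [-2.111, -1.895, -0.432]
force: [-1.5, 0.6, -5.2]
opening: 0.694
finger_force: 50.0
```

```bash
python3 -c "
from h import *
goc(rail(.30,.33))"
```

```text
t 8.05 shift [-0.0006 -0.0435 -0.0005] turn [ 0.25 46.73 -0.42] F [-1.5  0.6 -5.2] q [-0.51  0.42  1.44  0.37  1.46 -0.48]
```

Request:
servo_tool([
  [[-0.001, -0.044, 0, 0, 46, -0.4, -1], [-0.001, -0.044, 0, 0, 46, -0.4, -1], [-0.001, -0.044, 0, 0, 46, -0.4, -1], [-0.001, -0.044, 0, 0, 46, -0.4, -1], [-0.001, -0.044, 0, 0, 46, -0.4, -1], [-0.001, -0.044, 0, 0, 46, -0.4, -1], [-0.001, -0.044, 0, 0, 46, -0.4, -1], [-0.001, -0.044, 0, 0, 46, -0.4, -1]],
])

```text
time: 8.85
tool_pos: [0.5654, -0.1346, 0.2657]
tool_rot: [-1.565, -1.417, -1.078]
force: [0.1, -0.6, -3.3]
opening: 0.697
finger_force: 50.0
```

```bash
python3 -c "
from h import *
import cv2
from station import imaging,monitor
goc(rail(.30,.33));goc(rail(.22,.29))
d=imaging.get_image('scene');t=imaging.get_image('top')
pickle.dump((d,t),open('p4.pkl','wb'))
s=monitor.read_state();c=s['tool_pos']+R.from_rotvec(s['tool_rot']).apply(CT);print('crown',c,proj(d,c),proj(t,c))
a=cv2.resize(d['img'][130:330,130:380],None,fx=2,fy=2,interpolation=2);b=cv2.resize(t['img'][110:250,90:290],None,fx=1.4,fy=1.4,interpolation=2)
im=np.zeros((600,500,3),np.uint8);im[:400,:500]=a;im[402:598,:280]=b;cv2.imwrite('pics/p4.png',im)"
```

```text
t 8.85 shift [ 0.0012 -0.0032  0.0003] turn [0.39 1.22 0.26] F [ 0.1 -0.6 -3.3] q [-0.75  0.6   1.57  0.88  1.84 -0.82]
t 8.85 shift [-0.0071 -0.0038  0.0893] turn [0.39 1.22 0.26] F [ 0.1 -0.6 -3.3] q [-0.75  0.6   1.57  0.88  1.84 -0.82]
crown [ 0.574  -0.0463  0.3283] [247.3962 175.6592] [226.2814 171.9156]
```

View pics/p4.png

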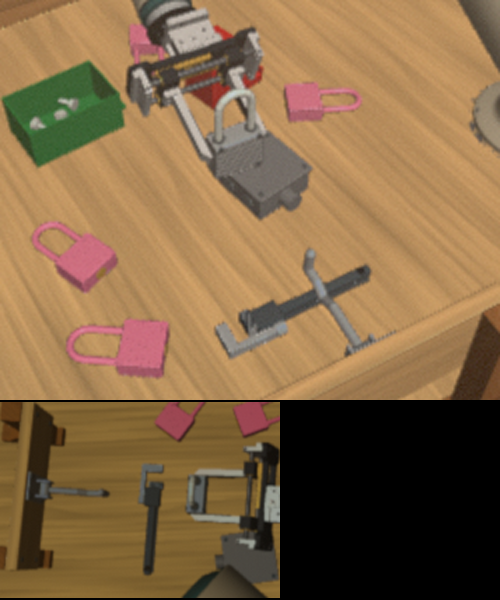

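The lock is upright with its crown at scene ≈(248,176), matching the prediction. The hook lip is at scene ≈(285,257). Now I'll bring the lock in front of the lip.

```bash
python3 -c "
from h import *
goc(rail(.18,.237,-.001))"
```

```text
t 8.95 shift [-0.0433 -0.0054  0.1457] turn [0.39 1.23 0.38] F [ 0.5  0.4 -4.3] q [-0.75  0.6   1.57  0.88  1.84 -0.82]
```

Request:
servo_tool([
  [[-0.015, -0.005, 0.03, 0.4, 1.2, 0.4, -1], [-0.03, -0.005, 0.06, 0.4, 1.2, 0.4, -1], [-0.038, -0.005, 0.09, 0.4, 1.2, 0.4, -1], [-0.043, -0.005, 0.12, 0.4, 1.2, 0.4, -1], [-0.043, -0.005, 0.14, 0.4, 1.2, 0.4, -1], [-0.043, -0.005, 0.1455, 0.4, 1.2, 0.4, -1], [-0.043, -0.005, 0.1455, 0.4, 1.2, 0.4, -1], [-0.043, -0.005, 0.1455, 0.4, 1.2, 0.4, -1]],
])

```text
time: 9.75
tool_pos: [0.574, -0.0152, 0.1746]
tool_rot: [-1.547, -1.399, -1.085]
force: [1.0, 0.2, -4.1]
opening: 0.697
finger_force: 50.0
```

```bash
python3 -c "
from h import *
import cv2
from station import imaging,monitor
goc(rail(.18,.237,-.001));goc(rail(.117,.237,-.001))
d=imaging.get_image('scene');t=imaging.get_image('top')
s=monitor.read_state();c=s['tool_pos']+R.from_rotvec(s['tool_rot']).apply(CT);print('crown',c,proj(d,c),proj(t,c))
a=cv2.resize(d['img'][170:320,200:350],None,fx=3.3,fy=3.3,interpolation=2);b=cv2.resize(t['img'][130:220,90:190],None,fx=3,fy=3,interpolation=2)
im=np.zeros((500,800,3),np.uint8);im[:495,:495]=a;im[:270,500:800]=b;cv2.imwrite('pics/p5.png',im)"
```

```text
t 9.75 shift [-0.0005 -0.0009  0.0012] turn [ 0.07 -0.1  -0.01] F [ 1.   0.2 -4.1] q [-0.6   0.66  1.77  0.97  1.6  -0.96]
t 9.75 shift [ 0.021  -0.001   0.0604] turn [ 0.07 -0.1  -0.01] F [ 1.   0.2 -4.1] q [-0.6   0.66  1.77  0.97  1.6  -0.96]
crown [0.5828 0.0707 0.2378] [272.6699 235.4025] [181.5057 173.9702]
```

View pics/p5.png

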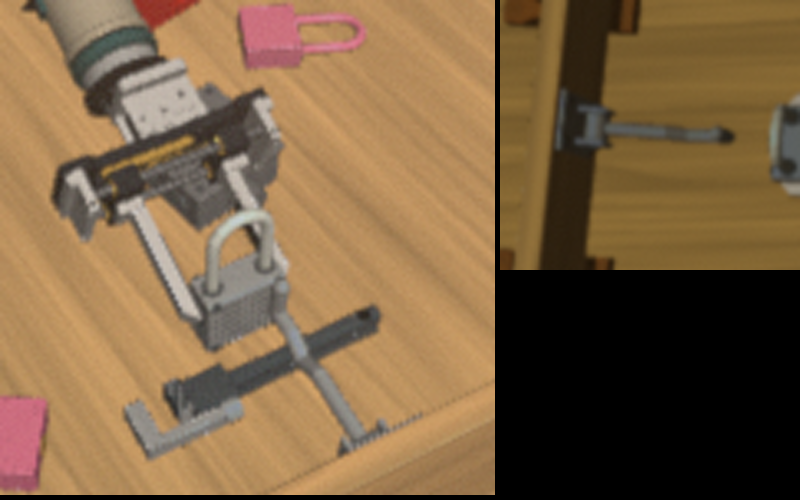

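```bash
python3 -c "
from h import *
from station import imaging
t=imaging.get_image('top');im=t['img'].astype(int)
hsv=cv2.cvtColor(t['img'],cv2.COLOR_BGR2HSV)
m=(hsv[...,1]<70)&(hsv[...,2]>70)
for u in range(179,192):
    v=np.where(m[140:215,u])[0]+140;print(u,(v.min(),v.max(),v.mean().round(1)) if len(v) else None)
# hook: low saturation vs wood
h=hsv[...,1]<90
for u in range(128,168,5):
    v=np.where(h[160:190,u])[0]+160;print(u,(v.min(),v.max(),v.mean().round(1)) if len(v) else None)
for z in(.1,.11):print([proj(t,rail(o,.185,-.001)).round(1) for o in(.05,.09,.13)])
"
```

```text
179 None
180 (np.int64(172), np.int64(181), np.float64(176.5))
181 (np.int64(168), np.int64(189), np.float64(178.5))
182 (np.int64(166), np.int64(189), np.float64(177.5))
183 (np.int64(165), np.int64(189), np.float64(175.2))
184 (np.int64(171), np.int64(190), np.float64(178.8))
185 (np.int64(172), np.int64(192), np.float64(180.6))
186 (np.int64(165), np.int64(193), np.float64(179.9))
187 (np.int64(164), np.int64(194), np.float64(180.6))
188 (np.int64(163), np.int64(194), np.float64(180.3))
189 (np.int64(162), np.int64(194), np.float64(179.3))
190 (np.int64(162), np.int64(194), np.float64(178.6))
191 (np.int64(156), np.int64(194), np.float64(173.2))
128 (np.int64(171), np.int64(174), np.float64(172.5))
133 (np.int64(171), np.int64(174), np.float64(172.5))
138 (np.int64(172), np.int64(175), np.float64(173.5))
143 (np.int64(172), np.int64(175), np.float64(173.5))
148 (np.int64(173), np.int64(175), np.float64(174.0))
153 (np.int64(173), np.int64(176), np.float64(174.5))
158 (np.int64(173), np.int64(176), np.float64(174.5))
163 (np.int64(173), np.int64(176), np.float64(174.5))
[array([134.4, 173. ]), array([149.8, 174.1]), array([165.3, 175.3])]
[array([134.4, 173. ]), array([149.8, 174.1]), array([165.3, 175.3])]
```

```bash
python3 -c "
from h import *
goc(rail(.145,.237,.004));goc(rail(.117,.237,.004))"
```

```text
t 9.9 shift [0.0119 0.0041 0.0344] turn [ 0.11 -0.12 -0.07] F [-0.1  0.2 -4.5] q [-0.6   0.66  1.77  0.97  1.6  -0.96]
t 9.9 shift [0.0215 0.0041 0.0607] turn [ 0.11 -0.12 -0.07] F [-0.1  0.2 -4.5] q [-0.6   0.66  1.77  0.97  1.6  -0.96]
```

Request:
servo_tool([
  [[0, 0.004, 0, 0, 0, 0, -1], [0.004, 0.004, 0.01, 0, 0, 0, -1], [0.0075, 0.004, 0.02, 0, 0, 0, -1], [0.011, 0.004, 0.03, 0, 0, 0, -1], [0.0145, 0.004, 0.04, 0, 0, 0, -1], [0.018, 0.004, 0.05, 0, 0, 0, -1], [0.0215, 0.004, 0.06, 0, 0, 0, -1], [0.0215, 0.004, 0.06, 0, 0, 0, -1]],
])

```text
time: 10.7
tool_pos: [0.5832, 0.0504, 0.1738]
tool_rot: [-1.544, -1.397, -1.082]
force: [-1.0, 0.1, -4.0]
opening: 0.698
finger_force: 50.0
```

```bash
python3 -c "
from h import *
import cv2
from station import imaging,monitor
goc(rail(.114,.228,.004));goc(rail(.096,.215,.004));goc(rail(.096,.190,.004))
d=imaging.get_image('scene');t=imaging.get_image('top')
a=cv2.resize(d['img'][190:310,230:350],None,fx=4,fy=4,interpolation=2);b=cv2.resize(t['img'][130:220,90:190],None,fx=3,fy=3,interpolation=2)
im=np.zeros((500,800,3),np.uint8);im[:480,:480]=a;im[:270,500:800]=b;cv2.imwrite('pics/p6.png',im)"
```

```text
t 10.7 shift [-0.0082  0.0015  0.0038] turn [-0.12 -0.21 -0.14] F [-1.   0.1 -4. ] q [-0.5   0.65  1.82  1.05  1.54 -0.95]
t 10.7 shift [-0.0143  0.0015  0.0252] turn [-0.12 -0.21 -0.14] F [-1.   0.1 -4. ] q [-0.5   0.65  1.82  1.05  1.54 -0.95]
t 10.7 shift [-0.0379  0.0016  0.0336] turn [-0.12 -0.21 -0.14] F [-1.   0.1 -4. ] q [-0.5   0.65  1.82  1.05  1.54 -0.95]
```

View pics/p6.png

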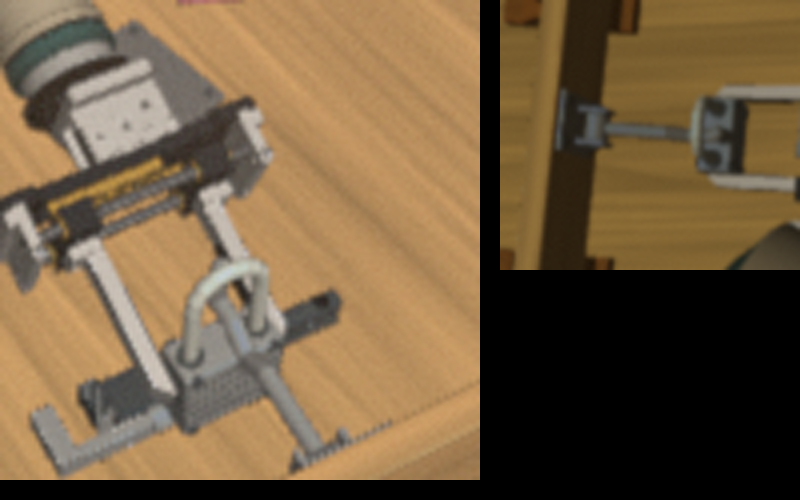

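The hook arm now runs through the shackle, centred, with the lip at the crown in the scene crop near (235,265). Next I'll lower it.

Request:
servo_tool([
  [[-0.008, 0.001, 0.004, 0, 0, 0, -1], [-0.008, 0.001, 0.004, 0, 0, 0, -1], [-0.011, 0.001, 0.015, 0, 0, 0, -1], [-0.0143, 0.001, 0.025, 0, 0, 0, -1], [-0.019, 0.001, 0.027, 0, 0, 0, -1], [-0.024, 0.001, 0.0285, 0, 0, 0, -1], [-0.028, 0.001, 0.03, 0, 0, 0, -1], [-0.031, 0.001, 0.031, 0, 0, 0, -1], [-0.031, 0.001, 0.031, 0, 0, 0, -1]],
])

```text
time: 11.7
tool_pos: [0.5866, 0.0669, 0.1335]
tool_rot: [-1.547, -1.396, -1.084]
force: [0.4, -0.5, -3.9]
opening: 0.697
finger_force: 50.0
```

```bash
python3 -c "
from h import *
from station import monitor
goc(rail(.096,.190,.004));goc(rail(.096,.186,.004));print(MH.T@Z)
print(monitor.read_state()['ft_torque'])"
```

```text
t 11.7 shift [-0.0056 -0.0003  0.0043] turn [ 0.02 -0.18 -0.18] F [ 0.4 -0.5 -3.9] q [-0.47  0.71  1.85  1.08  1.48 -1.02]
t 11.7 shift [-0.0094 -0.0002  0.0056] turn [ 0.02 -0.18 -0.18] F [ 0.4 -0.5 -3.9] q [-0.47  0.71  1.85  1.08  1.48 -1.02]
[ 0.9397  0.     -0.342 ]
[-1.246   0.1894 -0.0213]
```

Request:
servo_tool([
  [[-0.002, 0, 0.002, 0, 0, 0, -1], [-0.004, 0, 0.003, 0, 0, 0, -1], [-0.0055, 0, 0.004, 0, 0, 0, -1], [-0.007, 0, 0.0045, 0, 0, 0, -1], [-0.0075, 0, 0.005, 0, 0, 0, -1]],
])

```text
time: 12.2
tool_pos: [0.5864, 0.0701, 0.1277]
tool_rot: [-1.54, -1.393, -1.088]
force: [-1.5, 0.4, 6.4]
opening: 0.7
finger_force: 50.0
```

Request:
servo_tool([
  [[-0.001, 0, 0.0003, 0, 0, 0, -1], [-0.002, 0, 0.0007, 0, 0, 0, -1]],
])

```text
time: 12.4
tool_pos: [0.5864, 0.0705, 0.1271]
tool_rot: [-1.537, -1.391, -1.091]
force: [-2.1, 0.7, 11.1]
opening: 0.697
finger_force: 50.0
```

Request:
servo_tool([
  [[0.001, 0, -0.0004, 0, 0, 0, -1], [0.0019, 0, -0.0007, 0, 0, 0, -1], [0.0019, 0, -0.0007, 0, 0, 0, -1]],
])

```text
time: 12.7
tool_pos: [0.5863, 0.0702, 0.1275]
tool_rot: [-1.541, -1.394, -1.087]
force: [-1.0, 2.3, 6.7]
opening: 0.701
finger_force: 50.0
```

Request:
servo_tool([
  [[0.001, 0, -0.0004, 0, 0, 0, -1], [0.0014, 0, -0.0005, 0, 0, 0, -1], [0.0014, 0, -0.0005, 0, 0, 0, -1]],
])

```text
time: 13.0
tool_pos: [0.5863, 0.0699, 0.1278]
tool_rot: [-1.543, -1.395, -1.085]
force: [-2.0, 4.0, 6.3]
opening: 0.697
finger_force: 50.0
```

Request:
servo_tool([
  [[0.001, 0, 0.0008, 0, 0, 0, -1], [0.0012, 0, 0.0018, 0, 0, 0, -1], [0.0012, 0, 0.0018, 0, 0, 0, -1]],
])

```text
time: 13.3
tool_pos: [0.5866, 0.0713, 0.1275]
tool_rot: [-1.545, -1.396, -1.084]
force: [-3.3, -0.3, 4.6]
opening: 0.701
finger_force: 50.0
```

Request:
servo_tool([
  [[0, 0, 0, 0, 0, 0, -1], [0, 0, 0, 0, 0, 0, -1], [0, 0, 0, 0, 0, 0, -1], [0, 0, 0, 0, 0, 0, -1]],
], newtons=6)

```text
time: 13.7
tool_pos: [0.5871, 0.0712, 0.1273]
tool_rot: [-1.546, -1.396, -1.085]
force: [-2.7, -0.3, 5.1]
opening: 0.703
finger_force: 6.0
```

Request:
servo_tool([
  [[0, 0, 0, 0, 0, 0, 0.42], [0, 0, 0, 0, 0, 0, 0.44], [0, 0, 0, 0, 0, 0, 0.48], [0, 0, 0, 0, 0, 0, 0.54], [0, 0, 0, 0, 0, 0, 0.62], [0, 0, 0, 0, 0, 0, 0.7], [0, 0, 0, 0, 0, 0, 0.8], [0, 0, 0, 0, 0, 0, 0.9], [0, 0, 0, 0, 0, 0, 1], [0, 0, 0, 0, 0, 0, 1]],
])

```text
time: 14.7
tool_pos: [0.587, 0.0713, 0.1271]
tool_rot: [-1.546, -1.396, -1.084]
force: [0.2, -0.4, 0.3]
opening: 1.0
finger_force: 0.0
```

```bash
python3 -c "
from h import *
import cv2
from station import imaging,monitor
go(rail(.3,.13))
d=imaging.get_image('scene');t=imaging.get_image('top')
a=cv2.resize(d['img'][190:310,230:350],None,fx=4,fy=4,interpolation=2);b=cv2.resize(t['img'][130:220,90:190],None,fx=3,fy=3,interpolation=2)
im=np.zeros((500,800,3),np.uint8);im[:480,:480]=a;im[:270,500:800]=b;cv2.imwrite('pics/p7.png',im)"
```

```text
t 14.7 shift [-0.0378 -0.0041 -0.1133] turn [0. 0. 0.] F [ 0.2 -0.4  0.3] q [-0.47  0.71  1.85  1.08  1.47 -1.03]
```

View pics/p7.png

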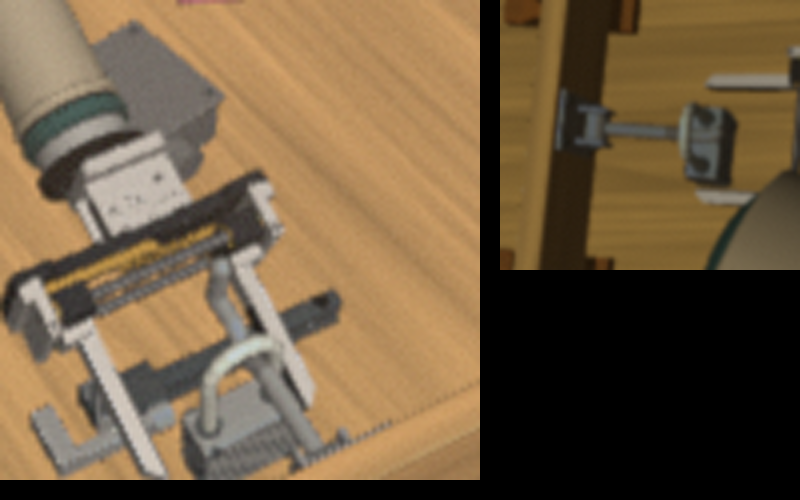

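The lock hangs on the arm behind the lip, with its crown at scene-crop (240,345), and the fingers are clear of it. Now I'll back off.

Request:
servo_tool([
  [[0, -0.003, 0, 0, 0, 0, 1], [0, -0.004, -0.01, 0, 0, 0, 1], [0, -0.004, -0.025, 0, 0, 0, 1], [0, -0.004, -0.045, 0, 0, 0, 1], [0, -0.004, -0.07, 0, 0, 0, 1], [0, -0.004, -0.1, 0, 0, 0, 1], [0, -0.004, -0.13, 0, 0, 0, 1], [0, -0.004, -0.15, 0, 0, 0, 1], [0, -0.004, -0.16, 0, 0, 0, 1], [0, -0.004, -0.16, 0, 0, 0, 1]],
])

```text
time: 15.8
tool_pos: [0.5682, -0.0798, 0.1817]
tool_rot: [-1.548, -1.396, -1.086]
force: [0.3, 0.6, 0.8]
opening: 1.003
finger_force: 0.0
```

Request:
servo_tool([
  [[0, 0, 0, 0, 0, 0, 1], [0, 0, 0, 0, 0, 0, 1], [0, 0, 0, 0, 0, 0, 1], [0, 0, 0, 0, 0, 0, 1], [0, 0, 0, 0, 0, 0, 1], [0, 0, 0, 0, 0, 0, 1], [0, 0, 0, 0, 0, 0, 1], [0, 0, 0, 0, 0, 0, 1], [0, 0, 0, 0, 0, 0, 1], [0, 0, 0, 0, 0, 0, 1]],
])

```text
time: 16.8
tool_pos: [0.568, -0.0782, 0.1814]
tool_rot: [-1.546, -1.396, -1.084]
force: [0.0, 0.8, -0.0]
opening: 0.997
finger_force: 0.0
```

```bash
python3 -c "
from h import *
import cv2
from station import imaging
d=imaging.get_image('scene');e=[imaging.get_image('scene')['img'] for _ in range(12)]
t=imaging.get_image('top')
x=slice(220,340),slice(230,350)
print('sway diff',[int(cv2.absdiff(d['img'][x],k[x]).max()) for k in e])
a=cv2.resize(d['img'][190:310,230:350],None,fx=4,fy=4,interpolation=2);b=cv2.resize(t['img'][130:220,90:190],None,fx=3,fy=3,interpolation=2)
im=np.zeros((500,800,3),np.uint8);im[:480,:480]=a;im[:270,500:800]=b;cv2.imwrite('pics/p8.png',im)"
```

```text
sway diff [16, 12, 17, 20, 29, 29, 32, 32, 31, 32, 34, 30]
```

View pics/p8.png

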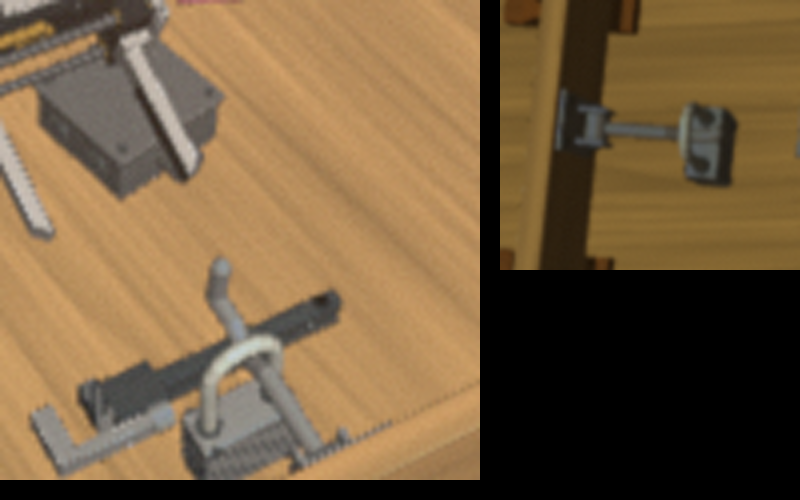

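The lock hangs behind the lip with a small sway, and the gripper is well clear. I'll let it settle for 2 s, then hand in.

Request:
servo_tool([
  [[0, 0, 0, 0, 0, 0, 1], [0, 0, 0, 0, 0, 0, 1], [0, 0, 0, 0, 0, 0, 1], [0, 0, 0, 0, 0, 0, 1], [0, 0, 0, 0, 0, 0, 1], [0, 0, 0, 0, 0, 0, 1], [0, 0, 0, 0, 0, 0, 1], [0, 0, 0, 0, 0, 0, 1], [0, 0, 0, 0, 0, 0, 1], [0, 0, 0, 0, 0, 0, 1]],
])

```text
time: 18.5
tool_pos: [0.568, -0.0781, 0.1814]
tool_rot: [-1.546, -1.396, -1.084]
force: [-0.2, -0.5, -0.1]
opening: 1.002
finger_force: 0.0
```

Request:
servo_tool([
  [[0, 0, 0, 0, 0, 0, 1], [0, 0, 0, 0, 0, 0, 1], [0, 0, 0, 0, 0, 0, 1], [0, 0, 0, 0, 0, 0, 1], [0, 0, 0, 0, 0, 0, 1], [0, 0, 0, 0, 0, 0, 1], [0, 0, 0, 0, 0, 0, 1], [0, 0, 0, 0, 0, 0, 1], [0, 0, 0, 0, 0, 0, 1], [0, 0, 0, 0, 0, 0, 1]],
])

```text
time: 19.5
tool_pos: [0.568, -0.0781, 0.1814]
tool_rot: [-1.546, -1.396, -1.084]
force: [-0.2, 0.1, -1.2]
opening: 0.999
finger_force: 0.0
```

```bash
python3 -c "
from h import *
from station import imaging,robot
g=[imaging.get_image('scene')['img'] for _ in range(16)]
x=slice(220,340),slice(230,350)
print('diff',[int(cv2.absdiff(g[0][x],k[x]).max()) for k in g])
print(robot.job_done())"
```

```text
diff [0, 11, 12, 11, 13, 12, 12, 11, 13, 13, 12, 11, 13, 13, 12, 13]
the job is handed in; nothing more can be done
None
```

I folded the hook down to its stop, hung the padlock on it behind the lip, and handed the job in at about 20 s with the lock still and the gripper clear; no verdict was returned.

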